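# Lock the sample case with the bent pin

### The job

Gently shut the lid of the sample case so that its tongue drops between the two lugs of the lock post, then take the bent pin by its upright tab and pass it round its own arc through the first lug (the right-hand one as you face the case), the tongue and the second lug until its collar is fully home against the first lug. Never force the pin against the post or tongue (stay under 10 N), leave it lying there, and leave the other things on the bench alone.

Things in the scene. Friction and masses are not known exactly. Their poses are not given: they have to be found in the camera images.
- case: grey open-topped sample case, 120 (x) x 160 (y) x 52 mm high, bolted to the bench, two samples inside. Origin: centre of its underside on the bench; z up, -x is its front, y along its front. With the lid shut, the lid's top is 61 mm above the bench (a flat steel plate at the middle of its front edge 2 mm higher). The lock post stands in front of it.
- lid (a joint): hinge of the case's lid (126 x 166 x 8 mm), rad: 0 shut, grows as it opens. The hinge line is parallel to y, 63 mm behind the case's origin (+x), 53 mm above the bench. A stiff hinge (0.35 N m): the lid stays where it is left, also when shut.
- lid_press (a point): point on top of the lid to press it shut: 72 mm from the hinge line, 45 mm left (+y) of the middle, away from the tongue; moves with the lid
- tongue (a point): centre of the slot in the lid's steel tongue (moves with the lid). The tongue sticks out at the middle of the lid's front, 10 mm wide in y; its slot runs through it along y, 34 mm long in x (18 mm to the front, 16 mm to the rear of this point), 22 mm high, from 33 to 55 mm above the bench when shut. Shut, it lies between the two lugs; its top is 61 mm above the bench.
- arc_centre (a point): point fixed to the case (axes as the case): NOMINAL arc centre, where the seated pin's origin would be; 147 mm in front of the case's origin, 40 mm above the bench. The lock post is adjustable: the true one is off by up to 9 mm along the case's x and up to 8 mm along its y, either way (not measured, new every time), to be found by feel or sight; axes parallel to the case's.
- first_lug (a point): NOMINAL centre of the hole of the first lug, where the pin goes in: 51.8 mm in +x, 18 mm in -y of arc_centre, 47 mm above the bench; fixed to the case, so the true hole is off by as much as arc_centre. Lug 8 mm thick in y. Hole, axis along y, 14.5 mm wide in x, 14 mm high (40 to 54 mm), walls beside it 8 mm, lug top 60 mm above the bench.
- second_lug (a point): the same for the second lug, mirrored: 18 mm in +y of arc_centre, where the pin comes out. Both lugs stand on one rigid aluminium lock post, fixed to the bench: a block 120 mm in y, 52 mm in x (nominally 19 to 71 mm in +x of arc_centre), with upright flat sides from the bench to its flat top at 40 mm, on which the pin lies when home.
- pin: bent steel pin, 0.11 kg, lying flat on the bench: round bar 8 mm thick bent to an arc of radius 55 mm (from -30 to +38 degrees from its +x towards +y, tip tapered to 5 mm), collar and upright flat tab at the -30 end. Origin: the arc's centre (empty space), height of the underside. Home, its axes are parallel to the case's and its origin is at the true arc centre.
- pin_tip (a point): centre of the pin's rounded tip (5 mm thick there), at +38 degrees on the arc (pin x = 43.3, y = 33.9, z = 4 mm). The pin goes in by turning about its own origin in + yaw (anticlockwise from above): the tip meets the first lug at about -1.12 rad of yaw relative to the case, and home is 0.
- pin_collar (a point): middle of the collar's flat +y face (24 mm wide in x, collar 6 mm thick, 22 mm high), pin x = 49, y = -22, z = 4 mm; home, this face lies flat against the -y face of the first lug (nominally 22 mm in -y of arc_centre)
- pin_tab (a point): grip point on the pin's upright tab: pin frame x = 40.2, y = -37.5, z = 58 mm. The tab is 12 mm thick along the radius (-43 degrees from the pin's +x), 22 mm wide along the arc, 74 mm high from the underside: grip it from above across the 12 mm
- hex_key: bystander: dark L-shaped hex key, 34 x 102 x 7 mm, lying on the bench
- beaker: bystander: small glass beaker 49 mm wide, 67 mm high
- amber_bottle: bystander: amber bottle with black cap, 65 mm wide, 125 mm high
Not all that is in view belongs to the job. Of the things like the pin, leave any that is orange; of the rest the smaller one is meant.

How it is judged:
On the way, in this order (a step that is already met when the one before it is completed fails the run):
1. the lid is shut, before the pin is brought to the post (value of joint lid below 0.035 rad and distance between pin_tip and arc_centre above 0.07 m), for 0.2 s.
2. the pin's tip is through the first lug (value of joint lid below 0.035 rad and y of pin_tip in the frame of post above -0.012 m and x of pin_tip in the frame of post above -0.014 m and z of pin_tip in the frame of post below 0.052 m), for 0.1 s.
At the end, for the whole second after the job is handed in: The lid is shut (within 0.035 rad); the pin lies level (within 0.12 rad) and still on the lock post ('post'), collar face within 2.5 mm of the first lug, tip at least 5 mm out of the second lug, the bar in the holes and not beside the lugs (value of joint lid below 0.035 rad and y of pin_collar in the frame of post between -0.0245 and -0.019 m and x of pin_collar in the frame of post above -0.0125 m and y of pin_tip in the frame of post above 0.027 m and x of pin_tip in the frame of post above -0.02 m and z of pin_tip in the frame of post below 0.05 m and angle between pin's own z axis and vertical below 0.12 rad and linear speed of pin below 0.02 m/s); the robot touches nothing.
It fails at once if the pin is forced against the lock post (over 15 N) (contact force between pin and post above 15 N).
It fails at once if the pin is forced against the case, lid or tongue (over 15 N) (contact force between pin and case above 15 N).
It fails at once if the lid is slammed (over 3 rad/s) (velocity of joint lid below -3 rad/s).
It fails at once if a bystander is moved by over 30 mm (distance of any of hex_key, beaker, amber_bottle from where it was at the start of the episode above 0.03 m).
It also fails if it takes over 72 s, if anything falls off the work surface, if the arm or the gripper's body presses on something with over 40 N, if the wrist force passes 120 N, or if a joint passes its speed limit or range.

### The arm

A 6-joint arm with a two-finger parallel gripper is mounted at the origin on a cart in front of the work surface, level with it; the furniture and walls round the work are solid. World frame = base frame: x ahead of the robot, y to its left, z up, the work surface at z = 0. Lengths are in m, angles in rad, forces in N, time in s.
With the tool pointing down it reaches from about 0.375 to 0.9 m from the base axis. Payload 3.1 kg.
Tool frame: the origin (TCP) lies on the front face of the gripper's body, between the roots of the fingers; the fingertips stand 73 mm ahead of it and the grasp point (between the pads) lies 54 mm ahead of it; z points along the fingers, y is the line along which they close (so a half turn about z gives the same grasp; the last joint's range is limited). The gripper opens to 85 mm and grips with 20 to 120 N. Pads are 22 mm wide; open, the fingers measure 114 mm over their backs; the gripper's body (76 mm by 85 mm) begins 54 mm behind the grasp point. The pads swing forward as they close: fully open they stand 13 mm farther back than shut.
Start: joints at [-0.178, 0.527, 1.433, -0, 1.181, -0.178], TCP at [0.625, 0, 0.304] pointing down, gripper open.
Joint ranges: [-3.08, 3.08], [-0.75, 2.2], [0.22, 2.44], [-1.43, 4.57], [0, 2.65], [-2.85, 2.85]. Speed limits (rad/s): [2.79, 2.79, 3.14, 3.14, 3.14, 3.14].

### API

Orientations are given as a unit quaternion [w, x, y, z].
In Python, from bench import arm gives the robot as it stands.
- The arm moves only by the tool carry_out, never from a script. Its argument "series" is a list of rows, each a list of 5 numbers: the opening, from 0 (shut) to 1 (fully open), then the shift along the tool's x, y, z normalised to -1 to 1, where 1 is 0.12 m, then the turn about the tool's z normalised to -1 to 1, where 1 is 90 degrees. In form: [[grip, tx, ty, tz, roll], ...]. A call has 1 to 8 rows; each row is the pose to reach, as a shift and turn from the pose commanded when the call began, along the tool's axes at that moment; what a row does not reach only later rows make up. A row lasts 1/12 s, in which the tool goes at most 41.7 mm and 7.16 degrees, less where a joint would pass 70% of its speed; a pose out of reach is approached as far as the arm can. A call with a number of a shift or a turn outside -1 to 1 is refused whole. A call with a gripper value outside its range is refused whole. The fingers move at their own pace and stop on an object; "newtons" is the grip in N (left out, the last holds). Time passes only in rows, so rows that repeat a pose let the fingers close. It gives the time, the measured TCP pose, the force, the opening and the grip force at its end, in the units of the state.
- arm.sense(): the state, without advancing time (a new reading comes with each control period).
- arm.read_camera(name): name is "scene" or "side" or "wrist"; returns the picture (384x512x3 uint8, red, green, blue); there is no depth.
- arm.calibration(name): a dict with "fx", "fy", "cx", "cy" (pixels), "rvec" (rotation vector, rad) and "tvec" (3), from world to camera coordinates, as OpenCV has them. Camera axes: x right, y down, z forward; pixel columns grow to the right and rows downward; lengths in m; the calibration is good to about 2 mm. A picture is of the moment at which its call begins: read the wrist's pose just before it. calibration takes no time and is no camera call; for the wrist camera it gives the pose at the moment of the call.
- arm.hand_in(): hands the job in; it is judged then, once.
Trained networks look in the newest picture that a camera, given by its name, has taken for a name from the list of things; names that differ only in an ending like _2 or _b are one class to them, and where a whole thing is asked for, a point or a joint stands for the part that bears it (a point fixed in the world has none). Each returns a list of dicts, best first, with "confidence" (0 to 1); they miss things now and then, are a little off and sometimes report something else, mostly with a low value. They report only what shows in the picture. A call takes as long as a camera call. They do not tell look-alikes from the thing itself.
- arm.recognise(camera, target): "extent" ([left, top, right, bottom] in pixels, round what is visible of it).
- arm.regions_of(camera, target): "mask" (384x512 bool, what is visible of it) and "extent" ([left, top, right, bottom] in pixels, round what is visible of it).
The state is a dict: "time_s": time; "q": joint angles; "joint_vel": joint speeds; "joint_torque": joint torques, N m; "position": TCP position; "tcp_rot": TCP orientation; "contact_force": force on the tool from outside, world axes, zero at the start; "wrist_torque": the same for the moment, N m; "grip_width": finger opening in m; "gripper_force": force on a finger pad.
Only numpy, scipy, OpenCV 4.12 (cv2) and the standard library are available. Lean on these libraries where they do the work, as an engineer would, in place of code of your own. Each camera call takes 0.05 s, during which the arm holds its last target. There are 200 camera calls.

## Working session

There is one attempt and no reset: what is moved stays moved. The work goes in short steps, Python scripts to look and compute and a tool call to move; the robot and the scene stay as the last step left them, time stands still between calls to the robot, and variables do not carry over. Pictures are saved under pics/ and viewed, at most 10 in all, crops included, and the job is handed in when it is done.

Besides the shell and the picture viewer there is one more tool, called after ">>>" by a JSON object that holds its "method" and its "body". carry_out: Moves the arm, as the interface text tells. Its arguments: {"type":"object","properties":{"series":{"type":"array"},"newtons":{"type":"number"}},"required":["series"]}

```bash
mkdir -p pics; cat > h.py <<'E'
import numpy as np, cv2
from bench import arm
def shot(n,f):
    im=arm.read_camera(n); c=arm.calibration(n); cv2.imwrite('pics/'+f,cv2.cvtColor(im,cv2.COLOR_RGB2BGR)); return im,c
def K(c): return np.array([[c['fx'],0,c['cx']],[0,c['fy'],c['cy']],[0,0,1.]])
def proj(c,P): return cv2.projectPoints(np.array(P,float).reshape(-1,3),np.array(c['rvec'],float),np.array(c['tvec'],float),K(c),None)[0].reshape(-1,2)
def atz(c,uv,z):
    R=cv2.Rodrigues(np.array(c['rvec'],float))[0]; t=np.array(c['tvec'],float).ravel(); o=-R.T@t
    d=R.T@np.linalg.inv(K(c))@np.array([uv[0],uv[1],1.]); return o+d*(z-o[2])/d[2]
E
python3 - <<'E'
from h import *
s=arm.sense(); print(s['position'],s['tcp_rot'],s['grip_width'],s['contact_force'])
a=[]
for n in('scene','side'):
    im,c=shot(n,n+'0.png'); a.append(im)
    print(n,c)
    for t in('case','lid','tongue','pin','pin_tab','second_lug','beaker','amber_bottle','hex_key'):
        try: print(t,[(np.round(r['extent']).tolist(),round(r['confidence'],2)) for r in arm.recognise(n,t)][:3])
        except Exception as e: print(t,e)
E
```

```text
[6.24441513e-01 1.05168685e-04 3.02933000e-01] [-8.88997713e-04  7.07125108e-01  7.07087633e-01 -6.08960710e-04] 0.08552946425352524 [ 0.08719454 -0.27666943  0.9765858 ]
scene {'fx': 376.17645914050473, 'fy': 376.17645914050473, 'cx': 256.38817507311455, 'cy': 190.60086227853515, 'rvec': array([ 2.18004886, -0.62368992,  0.32008253]), 'tvec': array([-0.436465  ,  0.26398672,  0.76795304])}
case [([234.0, 137.0, 301.0, 207.0], 0.7)]
lid [([242.0, 137.0, 300.0, 179.0], 0.96)]
tongue [([238.0, 138.0, 305.0, 175.0], 0.58)]
pin [([280.0, 336.0, 314.0, 364.0], 0.74), ([177.0, 150.0, 202.0, 196.0], 0.72), ([280.0, 276.0, 315.0, 303.0], 0.58)]
pin_tab [([278.0, 273.0, 317.0, 303.0], 0.86), ([281.0, 333.0, 313.0, 366.0], 0.62)]
second_lug [([234.0, 137.0, 305.0, 207.0], 0.95)]
beaker [([244.0, 137.0, 300.0, 179.0], 0.65), ([169.0, 152.0, 186.0, 166.0], 0.57)]
amber_bottle [([217.0, 108.0, 237.0, 149.0], 0.79), ([281.0, 276.0, 313.0, 306.0], 0.59)]
hex_key [([255.0, 231.0, 294.0, 257.0], 0.62)]
side {'fx': 461.048597775793, 'fy': 461.048597775793, 'cx': 261.57358582063046, 'cy': 184.78165855457712, 'rvec': array([ 2.50575574, -0.50900333,  0.1389807 ]), 'tvec': array([-0.49049898,  0.25279465,  1.40861681])}
case [([251.0, 129.0, 306.0, 190.0], 0.92), ([198.0, 122.0, 209.0, 134.0], 0.44)]
lid [([249.0, 127.0, 304.0, 173.0], 0.59)]
tongue [([249.0, 127.0, 302.0, 169.0], 0.67)]
pin [([252.0, 307.0, 277.0, 321.0], 0.55), ([252.0, 127.0, 300.0, 171.0], 0.52), ([204.0, 132.0, 219.0, 168.0], 0.51)]
pin_tab [([200.0, 128.0, 222.0, 171.0], 0.74), ([253.0, 306.0, 278.0, 323.0], 0.68), ([273.0, 262.0, 287.0, 282.0], 0.44)]
second_lug [([252.0, 127.0, 302.0, 188.0], 0.8)]
beaker [([197.0, 117.0, 211.0, 136.0], 0.56)]
amber_bottle [([238.0, 106.0, 259.0, 122.0], 0.55)]
hex_key [([259.0, 217.0, 282.0, 238.0], 0.41)]
```

View pics/scene0.png

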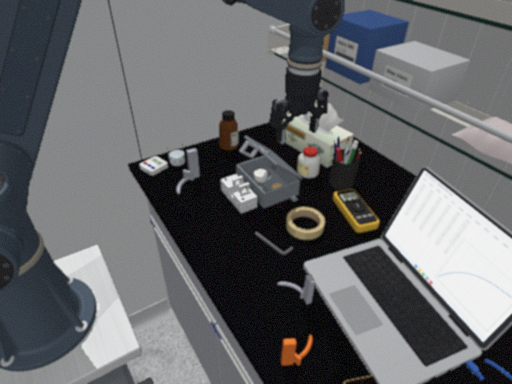

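View pics/side0.png

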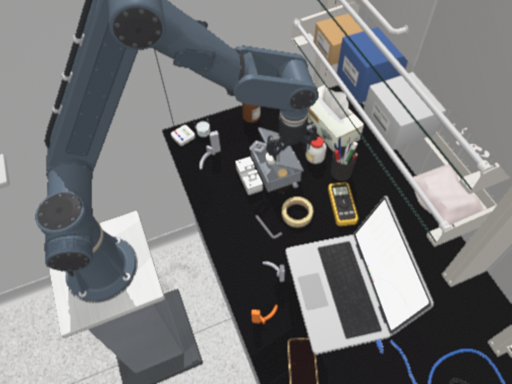

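The scene picture shows the case with its lid open at about (268,182), and the white lock post in front of it at (240,192). A grey pin lies at (190,170), another grey one at (298,290) and the orange one at (297,350).

```bash
python3 - <<'E'
from h import *
c=arm.calibration('scene');d=arm.calibration('side')
for nm,uv,z in [('pinA foot',(195,178),0),('pinA tip',(180,191),0),('pinA top',(192,152),.074),('pinB foot',(308,302),0),('pinB tabtop',(308,276),.074),('pinB tip',(279,285),0),('post',(240,192),.05),('caseFL',(262,204),0),('case R',(299,195),.05),('key',(272,243),0),('laptop corner',(305,265),0),('tape',(305,222),0),('beaker',(177,160),.03),('bottle',(228,147),0),('orange',(297,350),0),('wbox',(152,166),0)]: print(nm,np.round(atz(c,uv,z),3))
print('side')
for nm,uv,z in [('pinA foot',(214,150),0),('pinA tip',(201,168),0),('pinB foot',(281,280),0),('pinB tip',(264,263),0),('post',(250,175),.05)]: print(nm,np.round(atz(d,uv,z),3))
a=cv2.imread('pics/scene0.png');b=cv2.imread('pics/side0.png')
def cr(i,x,y,w,h,f): return cv2.resize(i[y:y+h,x:x+w],(w*f,h*f),interpolation=cv2.INTER_CUBIC)
o=np.vstack([np.hstack([cr(a,165,120,80,60,5)[:300],cr(a,215,130,80,60,5)]),np.hstack([cr(a,260,255,80,60,5),cr(b,235,120,80,60,5)])])
cv2.imwrite('pics/crop1.png',o)
w,cw=shot('wrist','w0.png')
E
```

```text
pinA foot [0.471 0.279 0.   ]
pinA tip [0.407 0.244 0.   ]
pinA top [0.482 0.309 0.074]
pinB foot [ 0.489 -0.252  0.   ]
pinB tabtop [ 0.489 -0.239  0.074]
pinB tip [ 0.461 -0.183  0.   ]
post [0.524 0.095 0.05 ]
caseFL [0.58 0.07 0.  ]
case R [0.653 0.002 0.05 ]
key [ 0.52  -0.068 -0.   ]
laptop corner [ 0.547 -0.168  0.   ]
tape [ 0.638 -0.051  0.   ]
beaker [0.448 0.355 0.03 ]
bottle [0.643 0.382 0.   ]
orange [ 0.403 -0.326  0.   ]
wbox [0.382 0.407 0.   ]
side
pinA foot [0.47  0.294 0.   ]
pinA tip [0.401 0.236 0.   ]
pinB foot [ 0.489 -0.252  0.   ]
pinB tip [ 0.464 -0.181 -0.   ]
post [0.536 0.107 0.05 ]
```

View pics/crop1.png

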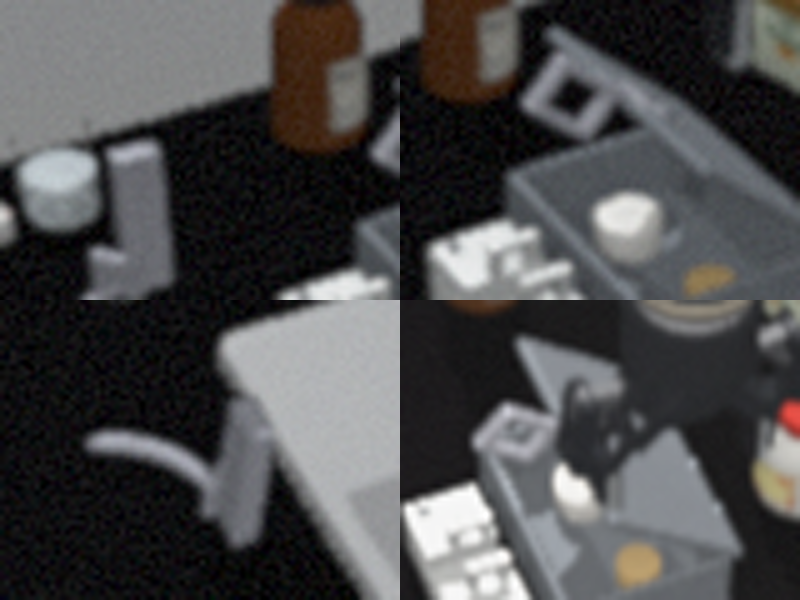

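View pics/w0.png

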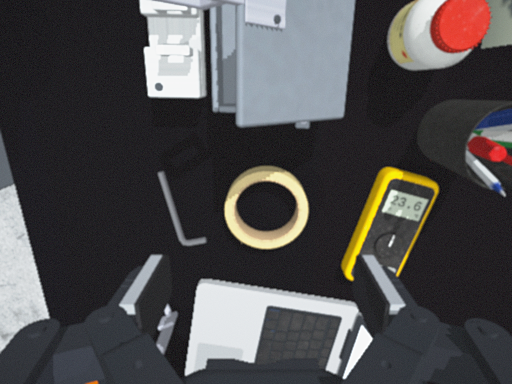

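The crops show that pin A (left, by the beaker) is the larger one, with a tab-to-tip distance of about 87 mm. Pin B, by the laptop corner, measures about 73 mm, so it is the one meant. The wrist view shows the post at (175,55), the lid at (295,60) and part of pin B at (165,325). I'll go for a close look at the case.

>>> {"method": "carry_out", "body": {"series": [[1,0.3,-0.3,0,0],[1,0.6,-0.55,0,0],[1,0.6,-0.55,0,0],[1,0.6,-0.55,0,0]]}}

```text
time_s: 1.38
position: [0.5559, 0.0747, 0.3039]
tcp_rot: [-0.002, 0.706, 0.708, -0.001]
contact_force: [0.2, -0.1, 1.7]
grip_width: 0.0856
gripper_force: 0.0
```

```bash
python3 - <<'E'
from h import *
s=arm.sense(); print(s['time_s'],s['position'])
im,c=shot('wrist','w1.png')
R=cv2.Rodrigues(c['rvec'])[0]; print('cam',-R.T@c['tvec'], R.round(3), c['fx'])
cv2.imwrite('pics/w1b.png',cv2.resize(cv2.imread('pics/w1.png'),(768,576),interpolation=cv2.INTER_CUBIC))
E
```

```text
1.3833 [0.55587278 0.07470592 0.30385342]
cam [0.55765604 0.15521613 0.37243745] [[ 1.     0.003  0.001]
 [ 0.003 -0.946  0.324]
 [ 0.002 -0.324 -0.946]] 320.08772147780456
```

View pics/w1b.png

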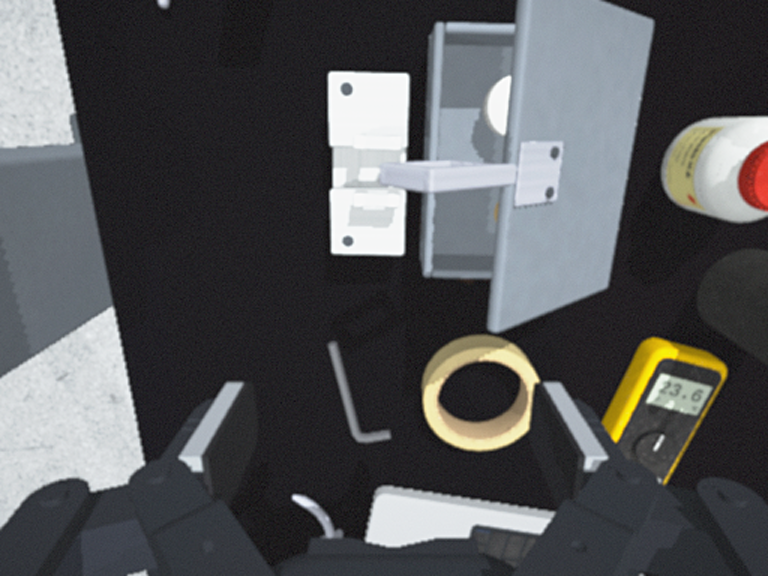

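The picture (1.5x scale) shows the post top corners at (329,72), (410,73), (405,256) and (331,254). The case's left rim runs from (430,24) to (423,276). The lid stands open with its tongue at (430,176).

```bash
python3 - <<'E'
from h import *
c=arm.calibration('wrist')
def w(u,v,z): return atz(c,(u/1.5,v/1.5),z)
for p in [(329,72),(410,73),(405,256),(331,254)]: print('post',w(*p,.04).round(4))
for p in [(431,25),(438,22),(421,277),(428,276)]: print('rim',w(*p,.052).round(4))
for p in [(421,277),(495,279)]: print('rim rightface',w(*p,.052).round(4))
for p in [(653,20),(609,288)]: print('lid hinge edge',w(*p,.057).round(4))
im=cv2.imread('pics/w1.png')
print(arm.calibration('wrist')['tvec'])
cv2.imwrite('pics/post.png',cv2.resize(im[40:180,205:345],(800,600) if 0 else (600,600),interpolation=cv2.INTER_CUBIC))
E
```

```text
post [0.5175 0.1861 0.04  ]
post [0.5689 0.1856 0.04  ]
post [0.5671 0.0656 0.04  ]
post [0.5142 0.0669 0.04  ]
rim [0.5806 0.2107 0.052 ]
rim [0.5847 0.2123 0.052 ]
rim [0.5781 0.0537 0.052 ]
rim [0.583  0.0544 0.052 ]
rim rightface [0.5781 0.0537 0.052 ]
rim rightface [0.63   0.0523 0.052 ]
lid hinge edge [0.7097 0.2129 0.057 ]
lid hinge edge [0.7086 0.0476 0.057 ]
[-0.55852345  0.02491116  0.40151333]
```

View pics/post.png

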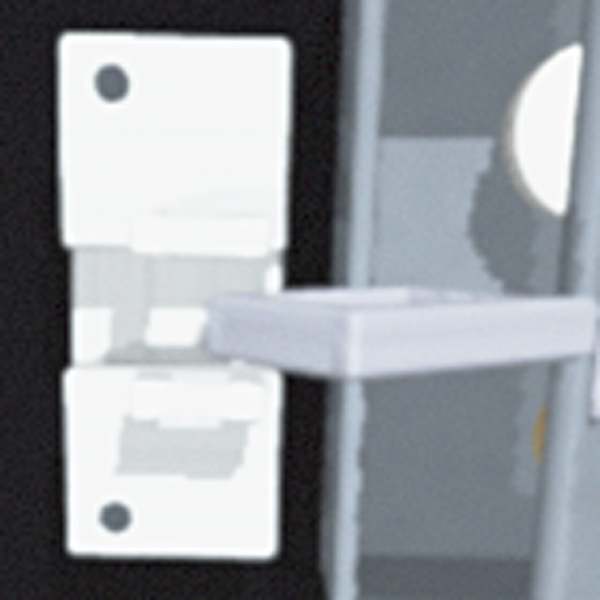

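```bash
python3 - <<'E'
from h import *
c=arm.calibration('wrist')
from scipy.optimize import least_squares
ca=np.array([.6393,.131]);yaw=-.02;Rz=lambda a:np.array([[np.cos(a),-np.sin(a)],[np.sin(a),np.cos(a)]])
def lid(r,y,h,th):
    p=np.array([.063-r*np.cos(th)+h*np.sin(th),y]);q=ca+Rz(yaw)@p
    return [*q,.053+r*np.sin(th)+h*np.cos(th)]
for th in np.arange(.7,1.4,.1):
    print(round(th,2),(1.5*proj(c,[lid(.126,-.083,.008,th),lid(.126,-.083,0,th),lid(.0,-.083,.008,th),lid(.161,0,-.01,th),lid(.125,.083,.008,th)])).round(0).tolist())
# projected lugs prediction
ac=np.array([.4969,.127])
def P(x,y,z): return [*(ac+Rz(yaw)@np.array([x,y])),z]
pts=[P(51.8e-3+sx*.01525,sy,.06) for sy in(-.022,-.014,.014,.022) for sx in(-1,1)]
print(((proj(c,pts)-[205,40])*4.286).round(0).tolist())
E
```

```text
0.7 [[489.0, 337.0], [478.0, 332.0], [606.0, 290.0], [425.0, 177.0], [526.0, -26.0]]
0.8 [[510.0, 344.0], [497.0, 339.0], [607.0, 290.0], [451.0, 180.0], [554.0, -31.0]]
0.9 [[534.0, 351.0], [519.0, 347.0], [607.0, 290.0], [482.0, 184.0], [586.0, -37.0]]
1.0 [[560.0, 358.0], [543.0, 354.0], [607.0, 289.0], [519.0, 188.0], [621.0, -41.0]]
1.1 [[588.0, 364.0], [570.0, 360.0], [607.0, 289.0], [561.0, 192.0], [658.0, -45.0]]
1.2 [[617.0, 369.0], [598.0, 366.0], [607.0, 289.0], [607.0, 196.0], [698.0, -49.0]]
1.3 [[646.0, 373.0], [627.0, 370.0], [607.0, 288.0], [658.0, 199.0], [738.0, -51.0]]
[[133.0, 418.0], [267.0, 421.0], [133.0, 383.0], [268.0, 386.0], [132.0, 254.0], [272.0, 257.0], [132.0, 215.0], [273.0, 219.0]]
```

The θ sweep puts the lid at about 0.72 rad open. The predicted lug edges match the picture to about 1 mm, so the post pose is good. Next I close the fingers and move over the lid.

>>> {"method": "carry_out", "body": {"series": [[0,0.3,0.2,0.0,0],[0,0.6,0.45,0.1,0],[0,0.84,0.64,0.4,0],[0,0.84,0.64,0.7,0],[0,0.84,0.64,0.78,0],[0,0.84,0.64,0.78,0]]}}

```text
time_s: 1.93
position: [0.6352, 0.1726, 0.205]
tcp_rot: [-0.002, 0.707, 0.707, -0.003]
contact_force: [-0.0, 0.3, -0.7]
grip_width: 0.0127
gripper_force: 0.0
```

>>> {"method": "carry_out", "body": {"series": [[0,0,-0.01,0.07,0],[0,0,-0.07,0.13,0],[0,0,-0.12,0.2,0],[0,0,-0.16,0.27,0],[0,0,-0.19,0.33,0],[0,0,-0.21,0.4,0],[0,0,-0.235,0.47,0],[0,0,-0.25,0.53,0]]}}

```text
time_s: 2.6
position: [0.6054, 0.1725, 0.1462]
tcp_rot: [0.0, 0.707, 0.707, -0.0]
contact_force: [0.4, -1.1, 1.8]
grip_width: 0.0002
gripper_force: 1.1
```

>>> {"method": "carry_out", "body": {"series": [[0,0,0,0.04,0],[0,0,0,0.07,0],[0,0,0,0.1,0],[0,0,0,0.1,0]]}}

```text
time_s: 2.93
position: [0.6054, 0.173, 0.134]
tcp_rot: [-0.001, 0.707, 0.707, -0.0]
contact_force: [0.0, -0.0, -0.6]
grip_width: 0.0004
gripper_force: 0.0
```

>>> {"method": "carry_out", "body": {"series": [[0,0,0,0.02,0],[0,0,0,0.04,0],[0,0,0,0.06,0],[0,0,0,0.06,0],[0,0,0,0.06,0]]}}

```text
time_s: 3.35
position: [0.6058, 0.1731, 0.1333]
tcp_rot: [0.001, 0.707, 0.707, 0.0]
contact_force: [-10.9, -2.3, 32.4]
grip_width: -0.0
gripper_force: 16.4
```

```bash
python3 - <<'E'
from h import *
a,c=shot('scene','s2.png');d=cv2.imread('pics/s2.png');i,c=shot('wrist','w2.png');e=cv2.imread('pics/w2.png')
cv2.imwrite('pics/c2.png',np.hstack([cv2.resize(d[110:230,200:320],(400,400),interpolation=3),cv2.resize(e,(400,400))]))
E
```

```text
(no output)
```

View pics/c2.png

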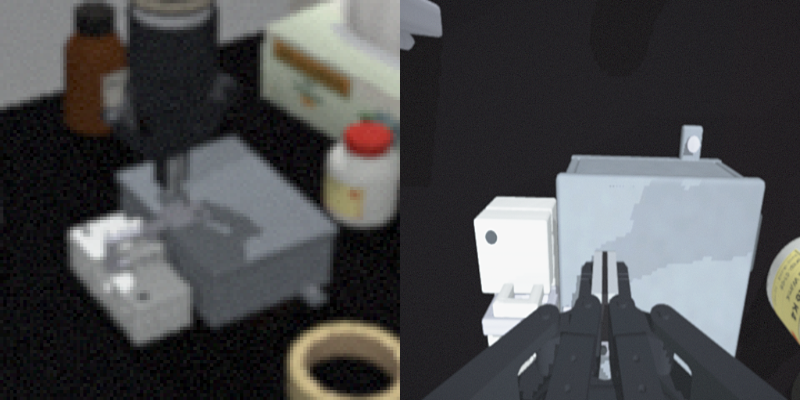

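The pictures show the lid shut flush, with the tongue between the lugs at left-picture (130,240). I lift off and go to the pin.

>>> {"method": "carry_out", "body": {"series": [[0,0,0,-0.3,0],[0,0,0,-0.6,0],[0,-0.3,-0.3,-0.95,0],[0.6,-0.6,-0.5,-1,0],[0.6,-1,-0.6,-1,0],[0.6,-1,-0.6,-1,0]]}}

```text
time_s: 3.95
position: [0.5326, 0.0515, 0.2488]
tcp_rot: [0.001, 0.707, 0.707, 0.0]
contact_force: [-0.2, -0.3, -0.3]
grip_width: 0.0361
gripper_force: 0.0
```

>>> {"method": "carry_out", "body": {"series": [[0.6,-0.35,-0.2,0,0],[0.6,-0.7,-0.38,0,0],[0.6,-1,-0.38,0,0]]}}

```text
time_s: 4.2
position: [0.4854, -0.0615, 0.2473]
tcp_rot: [-0.002, 0.707, 0.708, -0.001]
contact_force: [0.0, 0.7, 0.2]
grip_width: 0.0513
gripper_force: 0.0
```

>>> {"method": "carry_out", "body": {"series": [[0.6,-0.35,0,0,0],[0.6,-0.7,0,0,0],[0.6,-1,0,0,0]]}}

```text
time_s: 4.45
position: [0.4889, -0.1843, 0.2477]
tcp_rot: [0.001, 0.707, 0.707, 0.0]
contact_force: [1.5, -0.3, 0.3]
grip_width: 0.051
gripper_force: 0.0
```

>>> {"method": "carry_out", "body": {"series": [[0.6,-0.35,0,0,0.08],[0.6,-0.5,0,0,0.16],[0.6,-0.5,0,0,0.22],[0.6,-0.5,0,0,0.22],[0.6,-0.5,0,0,0.22]]}}

```text
time_s: 4.87
position: [0.4887, -0.2416, 0.2472]
tcp_rot: [-0.0, 0.818, 0.576, 0.0]
contact_force: [0.2, 0.1, 0.2]
grip_width: 0.0513
gripper_force: 0.0
```

```bash
python3 - <<'E'
from h import *
s=arm.sense(); print(s['time_s'],s['position'],s['tcp_rot'])
i,c=shot('wrist','w3.png');cv2.imwrite('pics/w3b.png',cv2.resize(cv2.imread('pics/w3.png'),(768,576),interpolation=3))
E
```

```text
4.8667 [ 0.48866213 -0.24162076  0.24716934] [-3.81180323e-04  8.17606374e-01  5.75777446e-01  6.28689209e-05]
```

View pics/w3b.png

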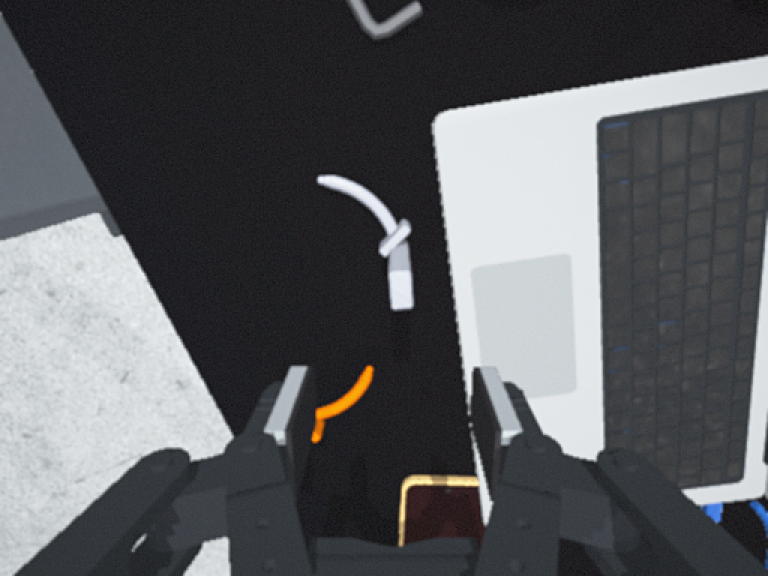

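The wrist view (1.5x) shows pin B's tip at (322,180), the collar at (396,238) and the tab's top face at (390–413, 271–309).

```bash
python3 - <<'E'
from h import *
from scipy.optimize import least_squares
c=arm.calibration('wrist')
u=np.array([np.cos(-.75049),np.sin(-.75049)]);t=np.array([-u[1],u[0]]);g=np.array([.0402,-.0375])
tab=np.array([[*(g+a*.006*u+b*.011*t),.074] for a,b in((-1,1),(1,1),(1,-1),(-1,-1))])
arc=[[.055*np.cos(a),.055*np.sin(a),.004] for a in np.radians([10,-10])]
L=np.vstack([[[.0433,.0339,.004]],tab])
m=np.array([[322,180],[390,271],[410,271],[413,308],[392,309]])/1.5
def W(p,L): R=cv2.Rodrigues(np.array([0,0,p[2]]))[0]; return L@R.T+[p[0],p[1],0]
r=least_squares(lambda p:(proj(c,W(p,L))-m).ravel(),[.45,-.2,.4]); print(r.x,r.fun.round(1))
print('tab',W(r.x,np.array([[.0402,-.0375,.058]])),'radial',r.x[2]-.7505)
print(atz(c,m[0],.004),[atz(c,q,.074).round(4).tolist() for q in m[1:]])
print(1.5*proj(c,W(r.x,np.array([[.0433,.0339,.004],*arc,[.061,-.022,.02],[.037,-.022,.02]]))))
s=arm.sense();print(s['q'])
E
```

```text
[ 0.43991327 -0.2297771   0.48023183] [-0.6 -0.8 -0.9  0.3  1.  -0.8  0.6  0.5 -0.2  0.9]
tab [[ 0.4928906  -0.24446361  0.058     ]] radial -0.27026817369887995
[ 0.46293674 -0.18061068  0.004     ] [[0.4908, -0.2323, 0.074], [0.5007, -0.2358, 0.074], [0.4954, -0.2561, 0.074], [0.4846, -0.2528, 0.074]]
[[321.04855989 178.78960493]
 [361.00949994 192.44907601]
 [382.9523488  212.62833561]
 [404.66643719 222.66369606]
 [378.66449549 250.17462997]]
[-6.63479280e-01  4.96864549e-01  1.69119184e+00  3.01970001e-04
  9.54340894e-01 -3.20799734e-01]
```

The fit residual is under 1 px. I descend over the tab.

>>> {"method": "carry_out", "body": {"series": [[0.6,-0.01,0.04,0.25,-0.05],[0.6,-0.01,0.04,0.5,-0.05],[0.6,-0.01,0.04,0.7,-0.05],[0.6,-0.01,0.04,0.9,-0.05],[0.6,-0.01,0.04,1,-0.05],[0.6,-0.01,0.04,1,-0.05]]}}

```text
time_s: 5.42
position: [0.4917, -0.2421, 0.1248]
tcp_rot: [-0.003, 0.794, 0.608, -0.001]
contact_force: [-0.7, 1.5, -0.5]
grip_width: 0.0514
gripper_force: 0.0
```

>>> {"method": "carry_out", "body": {"series": [[0.6,0,0,0.06,0],[0.6,0,0,0.12,0],[0.6,0,0,0.12,0]]}}

```text
time_s: 5.67
position: [0.493, -0.244, 0.1128]
tcp_rot: [-0.0, 0.795, 0.607, -0.0]
contact_force: [0.1, 0.1, 0.3]
grip_width: 0.0512
gripper_force: 0.0
```

>>> {"method": "carry_out", "body": {"series": [[0.4,0,0,0,0],[0.2,0,0,0,0],[0,0,0,0,0],[0,0,0,0,0],[0,0,0,0,0],[0,0,0,0,0]], "newtons": 70}}

```text
time_s: 6.17
position: [0.4933, -0.2447, 0.1139]
tcp_rot: [0.001, 0.795, 0.607, 0.0]
contact_force: [0.1, -0.2, 5.4]
grip_width: 0.011
gripper_force: 68.8
```

>>> {"method": "carry_out", "body": {"series": [[0,0,0,-0.1,0],[0,0,0,-0.3,0],[0,0,0,-0.55,0],[0,0,0,-0.8,0],[0,0,0,-1,0],[0,0,0,-1,0]]}}

```text
time_s: 6.67
position: [0.4949, -0.2458, 0.2376]
tcp_rot: [0.005, 0.795, 0.607, 0.001]
contact_force: [1.2, -0.1, -1.3]
grip_width: 0.0112
gripper_force: 68.4
```

```bash
python3 - <<'E'
from h import *
i,c=shot('wrist','w4.png');cv2.imwrite('pics/w4b.png',cv2.resize(cv2.imread('pics/w4.png')[90:384],(800,460),interpolation=3))
s=arm.sense(); print(s['time_s'],s['position'],s['tcp_rot'],s['contact_force'],s['wrist_torque'])
E
```

```text
6.7167 [ 0.49395224 -0.24514058  0.23537735] [2.80141557e-03 7.94906689e-01 6.06724791e-01 7.31740046e-04] [-0.04560913  0.0382672  -0.88693837] [-0.0096481  -0.03553001  0.04548572]
```

View pics/w4b.png

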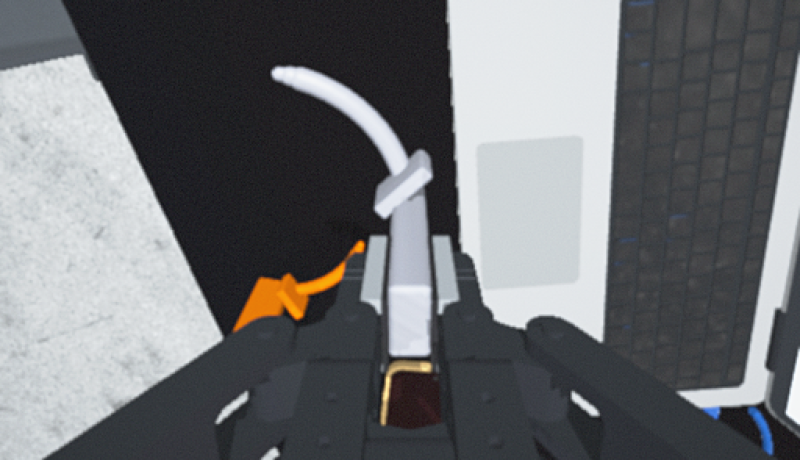

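The pin is held firmly: tip at (281,74) in this crop, collar at (404,184), tab top at (388–433, 288–355). I fit its pose in the hand.

```bash
cat >> h.py <<'E'
from scipy.optimize import least_squares
from scipy.spatial.transform import Rotation as Ro
u=np.array([np.cos(-.75049),np.sin(-.75049)]);tt=np.array([-u[1],u[0]]);g=np.array([.0402,-.0375])
PT=np.vstack([[[.0433,.0339,.004]],[[*(g+a*.006*u+b*.011*tt),.074] for a,b in((-1,1),(1,1),(1,-1),(-1,-1))]])
# pin frame -> tool frame. tool y=u, tool x=tt, tool z=-z ; grip g,z=.058 at tool (0,0,.054)
def pin2tool(L,dx=0,dz=0,pitch=0,yaw=0,dy=0):
    L=np.atleast_2d(L); d=L-[*g,.058]
    q=np.c_[d[:,:2]@tt,d[:,:2]@u,-d[:,2]]
    return Ro.from_euler('zy',[yaw,pitch]).apply(q)+[dx,dy,.054+dz]
def tool2world(q,s): 
    w=s['tcp_rot']; return Ro.from_quat([w[1],w[2],w[3],w[0]]).apply(q)+s['position']
E
python3 - <<'E'
from h import *
s=arm.sense();c=arm.calibration('wrist')
m=np.array([[281,74],[388,288],[433,288],[433,355],[388,355]],float);m=m/[1.5625,1.5646]+[0,90]
f=lambda p:(proj(c,tool2world(pin2tool(PT,*p),s))-m).ravel()
print('nominal',f([0]*5).round(1))
for n in (4,5):
  r=least_squares(lambda p:f(np.r_[p,[0]*(5-n)]),[0]*n,x_scale=[.01,.01,.1,.1,.01][:n]); print(r.x.round(4),r.fun.round(1))
col=np.array([[.061,-.022,.022],[.037,-.022,.022],[.061,-.028,.022],[.037,-.028,.022],[.061,-.022,0],[.037,-.022,0]])
print(((proj(c,tool2world(pin2tool(col,*r.x),s))-[0,90])*1.563).round(0).tolist())
E
```

```text
nominal [-3.3 -1.6 -2.9  2.9 -0.6  2.9 -1.4  6.5 -2.   6.5]
[-0.0032  0.0078  0.0237  0.0015] [-0.  -0.  -1.8 -0.1 -1.5 -0.  -2.3  0.1 -1.1  0.1]
[-0.0029  0.0074  0.027  -0.0069  0.0007] [ 0.1 -0.1 -0.4  0.   0.1 -0.2 -0.4  0.   0.7  0.2]
[[423.0, 165.0], [374.0, 207.0], [435.0, 176.0], [386.0, 218.0], [421.0, 144.0], [378.0, 183.0]]
```

>>> {"method": "carry_out", "body": {"series": [[0,0.15,-0.04,0,0.07],[0,0.35,-0.1,0,0.145],[0,0.6,-0.17,0,0.22],[0,0.8,-0.23,0,0.295],[0,0.92,-0.26,0,0.37],[0,0.92,-0.26,0,0.445],[0,0.92,-0.26,0,0.52],[0,0.92,-0.26,0,0.6]]}}

```text
time_s: 7.38
position: [0.4909, -0.1286, 0.2313]
tcp_rot: [-0.001, 0.984, 0.178, -0.002]
contact_force: [0.9, -0.2, -1.4]
grip_width: 0.0112
gripper_force: 68.3
```

```bash
cat >> h.py <<'E'
def go(xyz,phi):
    """normalised shift/roll from the measured pose to TCP xyz with tool-y world angle phi"""
    s=arm.sense();w=s['tcp_rot'];R=Ro.from_quat([w[1],w[2],w[3],w[0]]).as_matrix()
    ph=np.arctan2(R[1,1],R[0,1]); d=R.T@(np.array(xyz)-s['position'])
    print('t',round(s['time_s'],2),'pos',s['position'].round(4),'phi',round(ph,3),'tx ty tz',(d/.12).round(3),'roll',round(((ph-phi+np.pi)%(2*np.pi)-np.pi)/(np.pi/2),3),'F',s['contact_force'].round(1),'M',s['wrist_torque'].round(2))
A=np.array([.4974,.127]);Y0=-.02
def pose(psi,A=A): a=-.7505+psi+Y0; return [*(A+.055*np.array([np.cos(a),np.sin(a)]))],a
E
python3 - <<'E'
from h import *
p,a=pose(-1.35); print(p,a); go([*p,.2],a)
E
```

```text
[np.float64(0.46866609809303184), np.float64(0.08010263460277611)] -2.1205000000000003
t 7.38 pos [ 0.4909 -0.1286  0.2313] phi -1.214 tx ty tz [ 0.435 -1.693  0.265] roll 0.577 F [ 0.9 -0.2 -1.4] M [-0.05 -0.01 -0.  ]
```

>>> {"method": "carry_out", "body": {"series": [[0,0.05,-0.15,0,0.07],[0,0.1,-0.35,0,0.14],[0,0.15,-0.6,0,0.22],[0,0.2,-0.8,0,0.3],[0,0.22,-0.9,0,0.37],[0,0.22,-0.9,0,0.44],[0,0.22,-0.9,0,0.51],[0,0.22,-0.9,0,0.58]]}}

```text
time_s: 8.05
position: [0.4772, -0.0185, 0.2314]
tcp_rot: [0.0, 0.962, -0.273, -0.002]
contact_force: [-0.9, -0.6, -0.2]
grip_width: 0.0112
gripper_force: 68.4
```

```bash
python3 - <<'E'
from h import *
p,a=pose(-1.35); go([*p,.2],a)
E
```

```text
t 8.05 pos [ 0.4772 -0.0185  0.2314] phi -2.124 tx ty tz [-0.491 -0.662  0.263] roll -0.002 F [-0.9 -0.6 -0.2] M [0.04 0.08 0.04]
```

>>> {"method": "carry_out", "body": {"series": [[0,-0.12,-0.16,0,0],[0,-0.3,-0.4,0.1,0],[0,-0.42,-0.57,0.2,0],[0,-0.49,-0.66,0.26,0],[0,-0.49,-0.66,0.26,0],[0,-0.49,-0.66,0.26,0]]}}

```text
time_s: 8.55
position: [0.4683, 0.0795, 0.2003]
tcp_rot: [0.001, 0.963, -0.27, -0.002]
contact_force: [0.2, 0.0, -1.3]
grip_width: 0.0111
gripper_force: 68.6
```

```bash
python3 - <<'E'
from h import *
p,a=pose(-1.35); go([*p,.2],a)
i,c=shot('wrist','w5.png');cv2.imwrite('pics/w5b.png',cv2.resize(cv2.imread('pics/w5.png'),(800,600),interpolation=3))
s=arm.sense();k=800/512
Rz=lambda q:np.array([[np.cos(q),-np.sin(q)],[np.sin(q),np.cos(q)]])
for nm,y in(('first',-.018),('second',.018)):
    print(nm,(k*proj(c,[[*(A+Rz(Y0)@[.0518+sx*.01525,y+sy*.004]),.06] for sx,sy in((-1,-1),(1,-1),(1,1),(-1,1))])).round(0).tolist())
print('postcorners',(k*proj(c,[[*(A+Rz(Y0)@[x,y]),.04] for x,y in((.019,-.06),(.071,-.06),(.071,.06),(.019,.06))])).round(0).tolist())
for o in((0,.0019,0,0,0),(-.003,.0074,.027,-.007,.0007)): print('pin tip,tab',(k*proj(c,tool2world(pin2tool(PT,*o),s))).round(0).tolist())
E
```

```text
t 8.55 pos [0.4683 0.0795 0.2003] phi -2.118 tx ty tz [-0.    -0.006  0.003] roll 0.002 F [ 0.2  0.  -1.3] M [-0.02  0.06  0.  ]
first [[275.0, 234.0], [231.0, 170.0], [216.0, 180.0], [260.0, 244.0]]
second [[207.0, 276.0], [162.0, 215.0], [147.0, 224.0], [192.0, 284.0]]
postcorners [[376.0, 217.0], [313.0, 112.0], [99.0, 250.0], [170.0, 339.0]]
pin tip,tab [[275.0, 217.0], [380.0, 435.0], [428.0, 435.0], [427.0, 506.0], [382.0, 506.0]]
pin tip,tab [[279.0, 220.0], [384.0, 435.0], [430.0, 435.0], [429.0, 502.0], [386.0, 502.0]]
```

View pics/w5b.png

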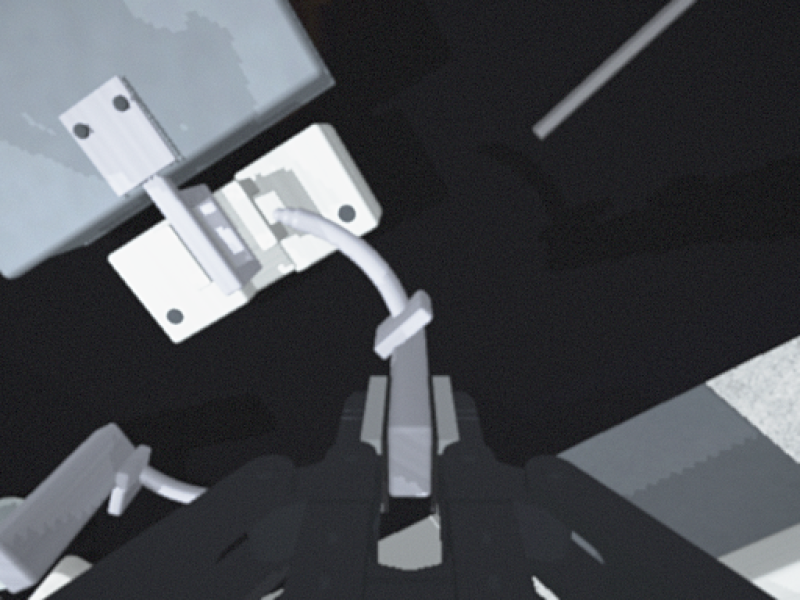

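The wrist view shows the pin tip at about (281,214). The post corners sit at about (322,122), (382,217), (178,343) and (108,256), a few mm off the prediction. I refine the post pose by edge fitting in this same picture.

```bash
python3 - <<'E'
from h import *
from scipy.ndimage import map_coordinates
c=arm.calibration('wrist');s=arm.sense()
g8=cv2.GaussianBlur(cv2.cvtColor(cv2.imread('pics/w5.png'),cv2.COLOR_BGR2GRAY).astype(float),(0,0),1.0)
Rz=lambda q:np.array([[np.cos(q),-np.sin(q)],[np.sin(q),np.cos(q)]])
C=np.array([.045,0])
def E(p,a,b,z):
    t=np.linspace(0.08,.92,40)[:,None]; L=np.array(a)+(np.array(b)-a)*t
    return proj(c,np.c_[L@Rz(p[2]).T+A+p[:2],np.full(40,z)])
segs=[((.019,-.06),(.071,-.06),.04,(0,-1)),((.019,-.06),(.019,-.025),.04,(-1,0)),((.019,.025),(.019,.06),.04,(-1,0)),((.019,.06),(.071,.06),.04,(0,1)),((.071,-.06),(.071,-.025),.04,(1,0))]
def sc(p,det=False):
    tot=[]
    for a,b,z,n in segs:
        n=np.array(n)*.0015
        i=E(p,np.array(a)-n,np.array(b)-n,z);o=E(p,np.array(a)+n,np.array(b)+n,z)
        v=lambda q:map_coordinates(g8,[q[:,1],q[:,0]],order=1)
        tot.append((v(i)-v(o)).mean())
    return tot if det else -sum(tot)
from scipy.optimize import differential_evolution
r=differential_evolution(sc,[(-.009,.009),(-.009,.009),(-.06,.03)],seed=0,maxiter=60,popsize=12)
print(r.x.round(4),r.fun,np.round(sc(r.x,True)), 'nominal',np.round(sc([0,0,Y0],True)))
# pin tip apparent position at its height in post frame of fit vs nominal
k=800/512
for o in((0,.0019,0,0,0),(0,.004,0,0,0)):
    T=tool2world(pin2tool(PT[:1],*o),s)[0]; ap=atz(c,np.array([281,214])/k,T[2]); print('tip model',T.round(4),'apparent',ap.round(4),'diff',(ap-T).round(4))
E
```

```text
[-0.0035  0.0003 -0.0204] -761.3486975731353 [ 59. 117. 189. 188. 209.] nominal [ 56.   4.   4. 189.  -0.]
tip model [0.5395 0.0901 0.0909] apparent [0.5393 0.0877 0.0909] diff [-0.0002 -0.0023 -0.    ]
tip model [0.5395 0.0901 0.0888] apparent [0.5393 0.0884 0.0888] diff [-0.0002 -0.0017  0.    ]
```

```bash
sed -i 's/^A=.*/A=np.array([.4944,.129]);Y0=-.02/' h.py; python3 - <<'E'
from h import *
p,a=pose(-1.35); go([*p,.157],a)
E
```

```text
t 8.6 pos [0.4691 0.0788 0.201 ] phi -2.119 tx ty tz [-0.038 -0.009  0.366] roll 0.001 F [-0.  -1.3 -0.8] M [-0.01 -0.03 -0.06]
```

>>> {"method": "carry_out", "body": {"series": [[0,-0.03,-0.01,0.1,0],[0,-0.03,-0.01,0.2,0],[0,-0.03,-0.01,0.28,0],[0,-0.03,-0.01,0.33,0],[0,-0.03,-0.01,0.36,0],[0,-0.03,-0.01,0.36,0]]}}

```text
time_s: 9.1
position: [0.4671, 0.0813, 0.1581]
tcp_rot: [0.0, 0.962, -0.272, -0.001]
contact_force: [0.4, -0.3, -1.4]
grip_width: 0.0112
gripper_force: 68.8
```

```bash
cat >> h.py <<'E'
def plan(p0,p1,z,n=8,A=None):
    """rows for psi p0->p1 relative to the pose at p0 (commanded), tool axes at start"""
    AA=globals()['A'] if A is None else A
    q0,a0=pose(p0,AA)
    for k in range(1,n+1):
        q,a=pose(p0+(p1-p0)*k/n,AA);d=np.subtract(q,q0)
        x=np.array([-np.sin(a0),np.cos(a0)]);y=np.array([np.cos(a0),np.sin(a0)])
        print([0,round(d@x/.12,3),round(d@y/.12,3),0,round((a0-a)/(np.pi/2),3)])
E
python3 - <<'E'
from h import *
p,a=pose(-1.35); go([*p,.157],a); go([*p,.157],a)
plan(-1.35,-1.05,.157,6)
E
```

```text
t 9.1 pos [0.4671 0.0813 0.1581] phi -2.121 tx ty tz [-0.014  0.001  0.009] roll -0.0 F [ 0.4 -0.3 -1.4] M [-0.   -0.01  0.05]
t 9.1 pos [0.4671 0.0813 0.1581] phi -2.121 tx ty tz [-0.014  0.001  0.009] roll -0.0 F [ 0.4 -0.3 -1.4] M [-0.   -0.01  0.05]
[0, np.float64(0.023), np.float64(-0.001), 0, -0.032]
[0, np.float64(0.046), np.float64(-0.002), 0, -0.064]
[0, np.float64(0.068), np.float64(-0.005), 0, -0.095]
[0, np.float64(0.091), np.float64(-0.009), 0, -0.127]
[0, np.float64(0.113), np.float64(-0.014), 0, -0.159]
[0, np.float64(0.135), np.float64(-0.02), 0, -0.191]
```

>>> {"method": "carry_out", "body": {"series": [[0,0.015,0,0,-0.03],[0,0.04,0,0,-0.06],[0,0.06,-0.005,0,-0.095],[0,0.08,-0.01,0,-0.13],[0,0.1,-0.015,0,-0.16],[0,0.125,-0.02,0,-0.19],[0,0.125,-0.02,0,-0.19]]}}

```text
time_s: 9.68
position: [0.4824, 0.0757, 0.1593]
tcp_rot: [-0.0, 0.992, -0.125, 0.001]
contact_force: [0.1, 0.6, -1.4]
grip_width: 0.0111
gripper_force: 68.6
```

```bash
python3 - <<'E'
from h import *
p,a=pose(-1.05); go([*p,.157],a)
i,c=shot('wrist','w6.png'); go([*p,.157],a);s=arm.sense()
from scipy.ndimage import map_coordinates
g8=cv2.GaussianBlur(cv2.cvtColor(cv2.imread('pics/w6.png'),cv2.COLOR_BGR2GRAY).astype(float),(0,0),.8)
# where do lug outline / bar lie: print model pixel positions and offset of strongest edge across bar
Rz=lambda q:np.array([[np.cos(q),-np.sin(q)],[np.sin(q),np.cos(q)]])
for deg in (0,10,20,28):
    r=np.linspace(-.012,.012,97);th=np.radians(deg)
    L=np.c_[(.055+r)*np.cos(th),(.055+r)*np.sin(th),np.full(97,.006)]
    q=proj(c,tool2world(pin2tool(L,0,.0019),s));v=map_coordinates(g8,[q[:,1],q[:,0]],order=1);d=np.gradient(v)
    print(deg,'edges mm',(r[np.argmax(d)]*1e3).round(1),(r[np.argmin(d)]*1e3).round(1),v[::12].round(0),q[48].round(0))
plan(-1.05,-.75,.157,6)
E
```

```text
t 9.68 pos [0.4824 0.0757 0.1593] phi -1.821 tx ty tz [-0.013  0.003  0.019] roll -0.0 F [ 0.1  0.6 -1.4] M [-0.02 -0.04 -0.04]
t 9.73 pos [0.4819 0.0758 0.1592] phi -1.823 tx ty tz [-0.009  0.003  0.018] roll -0.001 F [-0.7 -0.7 -2.6] M [-0.03  0.02  0.02]
0 edges mm 8.8 5.8 [235. 238. 239. 234. 214. 194. 103. 147. 183.] [233. 168.]
10 edges mm 11.8 -7.5 [242. 236. 183. 181. 213. 197. 165. 183. 209.] [220. 157.]
20 edges mm 10.0 -11.8 [221. 180. 180. 180. 211. 204. 168. 185. 239.] [205. 148.]
28 edges mm -6.8 -2.5 [132. 136. 226. 227. 210. 205. 172. 180. 176.] [192. 143.]
[0, np.float64(0.023), np.float64(-0.001), 0, -0.032]
[0, np.float64(0.046), np.float64(-0.002), 0, -0.064]
[0, np.float64(0.068), np.float64(-0.005), 0, -0.095]
[0, np.float64(0.091), np.float64(-0.009), 0, -0.127]
[0, np.float64(0.113), np.float64(-0.014), 0, -0.159]
[0, np.float64(0.135), np.float64(-0.02), 0, -0.191]
```

>>> {"method": "carry_out", "body": {"series": [[0,-0.01,0,0.025,0],[0,0.015,0,0.025,-0.032],[0,0.036,0,0.025,-0.064],[0,0.058,-0.002,0.025,-0.095],[0,0.08,-0.005,0.025,-0.127],[0,0.08,-0.005,0.025,-0.127]]}}

```text
time_s: 10.23
position: [0.491, 0.0742, 0.1557]
tcp_rot: [0.0, 1.0, -0.026, 0.0]
contact_force: [0.7, 0.1, -1.0]
grip_width: 0.0108
gripper_force: 68.6
```

```bash
python3 - <<'E'
from h import *
p,a=pose(-.85); go([*p,.156],a)
plan(-.85,-.65,.157,5)
E
```

```text
t 10.23 pos [0.491  0.0742 0.1557] phi -1.622 tx ty tz [ 0.006  0.001 -0.003] roll -0.001 F [ 0.7  0.1 -1. ] M [ 0.02  0.01 -0.03]
[0, np.float64(0.018), np.float64(-0.0), 0, -0.025]
[0, np.float64(0.037), np.float64(-0.001), 0, -0.051]
[0, np.float64(0.055), np.float64(-0.003), 0, -0.076]
[0, np.float64(0.073), np.float64(-0.006), 0, -0.102]
[0, np.float64(0.091), np.float64(-0.009), 0, -0.127]
```

>>> {"method": "carry_out", "body": {"series": [[0,0.02,0,0,-0.025],[0,0.04,0,0,-0.05],[0,0.058,-0.002,0,-0.076],[0,0.076,-0.005,0,-0.1],[0,0.095,-0.009,0,-0.127],[0,0.095,-0.009,0,-0.127]]}}

```text
time_s: 10.73
position: [0.5022, 0.0748, 0.1557]
tcp_rot: [0.0, 0.997, 0.074, 0.0]
contact_force: [-0.1, -0.4, -0.6]
grip_width: 0.0112
gripper_force: 68.6
```

```bash
python3 - <<'E'
from h import *
p,a=pose(-.65); go([*p,.156],a)
plan(-.65,-.45,.157,5)
E
```

```text
t 10.73 pos [0.5022 0.0748 0.1557] phi -1.423 tx ty tz [ 0.004  0.002 -0.003] roll -0.002 F [-0.1 -0.4 -0.6] M [-0.    0.03 -0.03]
[0, np.float64(0.018), np.float64(-0.0), 0, -0.025]
[0, np.float64(0.037), np.float64(-0.001), 0, -0.051]
[0, np.float64(0.055), np.float64(-0.003), 0, -0.076]
[0, np.float64(0.073), np.float64(-0.006), 0, -0.102]
[0, np.float64(0.091), np.float64(-0.009), 0, -0.127]
```

>>> {"method": "carry_out", "body": {"series": [[0,0.02,0,0,-0.025],[0,0.04,0,0,-0.05],[0,0.058,-0.002,0,-0.076],[0,0.076,-0.005,0,-0.1],[0,0.095,-0.008,0,-0.127],[0,0.095,-0.008,0,-0.127]]}}

```text
time_s: 11.23
position: [0.5131, 0.0775, 0.1556]
tcp_rot: [-0.0, 0.985, 0.172, -0.0]
contact_force: [0.3, 0.3, -1.0]
grip_width: 0.0109
gripper_force: 68.6
```

```bash
python3 - <<'E'
from h import *
p,a=pose(-.45); go([*p,.156],a)
plan(-.45,-.3,.157,5)
E
```

```text
t 11.23 pos [0.5131 0.0775 0.1556] phi -1.224 tx ty tz [ 0.001  0.002 -0.003] roll -0.002 F [ 0.3  0.3 -1. ] M [ 0.05 -0.    0.  ]
[0, np.float64(0.014), np.float64(-0.0), 0, -0.019]
[0, np.float64(0.027), np.float64(-0.001), 0, -0.038]
[0, np.float64(0.041), np.float64(-0.002), 0, -0.057]
[0, np.float64(0.055), np.float64(-0.003), 0, -0.076]
[0, np.float64(0.068), np.float64(-0.005), 0, -0.095]
```

>>> {"method": "carry_out", "body": {"series": [[0,0.014,0,0,-0.019],[0,0.028,0,0,-0.038],[0,0.042,-0.001,0,-0.057],[0,0.056,-0.002,0,-0.076],[0,0.069,-0.004,0,-0.095],[0,0.069,-0.004,0,-0.095]]}}

```text
time_s: 11.73
position: [0.5206, 0.0807, 0.1556]
tcp_rot: [-0.0, 0.97, 0.245, -0.0]
contact_force: [0.5, 0.4, -1.1]
grip_width: 0.0112
gripper_force: 68.6
```

```bash
python3 - <<'E'
from h import *
p,a=pose(-.3); go([*p,.156],a)
plan(-.3,-.15,.157,5)
E
```

```text
t 11.73 pos [0.5206 0.0807 0.1556] phi -1.076 tx ty tz [ 0.001  0.001 -0.003] roll -0.003 F [ 0.5  0.4 -1.1] M [-0.02  0.08 -0.02]
[0, np.float64(0.014), np.float64(-0.0), 0, -0.019]
[0, np.float64(0.027), np.float64(-0.001), 0, -0.038]
[0, np.float64(0.041), np.float64(-0.002), 0, -0.057]
[0, np.float64(0.055), np.float64(-0.003), 0, -0.076]
[0, np.float64(0.068), np.float64(-0.005), 0, -0.095]
```

>>> {"method": "carry_out", "body": {"series": [[0,0.014,0,0,-0.019],[0,0.028,0,0,-0.038],[0,0.042,-0.002,0,-0.057],[0,0.055,-0.003,0,-0.076],[0,0.068,-0.005,0,-0.095],[0,0.068,-0.005,0,-0.095]]}}

```text
time_s: 12.23
position: [0.5275, 0.0851, 0.1556]
tcp_rot: [-0.0, 0.949, 0.317, -0.0]
contact_force: [-0.0, 0.2, -0.5]
grip_width: 0.011
gripper_force: 68.6
```

```bash
python3 - <<'E'
from h import *
p,a=pose(-.15); go([*p,.156],a)
plan(-.15,0,.157,8)
E
```

```text
t 12.23 pos [0.5275 0.0851 0.1556] phi -0.926 tx ty tz [ 0.002  0.    -0.003] roll -0.004 F [-0.   0.2 -0.5] M [-0.03  0.03  0.06]
[0, np.float64(0.009), np.float64(-0.0), 0, -0.012]
[0, np.float64(0.017), np.float64(-0.0), 0, -0.024]
[0, np.float64(0.026), np.float64(-0.001), 0, -0.036]
[0, np.float64(0.034), np.float64(-0.001), 0, -0.048]
[0, np.float64(0.043), np.float64(-0.002), 0, -0.06]
[0, np.float64(0.051), np.float64(-0.003), 0, -0.072]
[0, np.float64(0.06), np.float64(-0.004), 0, -0.084]
[0, np.float64(0.068), np.float64(-0.005), 0, -0.095]
```

>>> {"method": "carry_out", "body": {"series": [[0,0.009,0,0,-0.012],[0,0.018,0,0,-0.024],[0,0.027,-0.001,0,-0.036],[0,0.036,-0.001,0,-0.048],[0,0.045,-0.002,0,-0.06],[0,0.053,-0.003,0,-0.072],[0,0.053,-0.003,0,-0.072]]}}

```text
time_s: 12.82
position: [0.5325, 0.0893, 0.1557]
tcp_rot: [-0.0, 0.929, 0.371, -0.0]
contact_force: [-0.3, 0.2, -1.6]
grip_width: 0.0107
gripper_force: 68.6
```

```bash
python3 - <<'E'
from h import *
p,a=pose(0); go([*p,.156],a)
E
```

```text
t 12.82 pos [0.5325 0.0893 0.1557] phi -0.81 tx ty tz [ 0.016 -0.001 -0.003] roll -0.025 F [-0.3  0.2 -1.6] M [0.04 0.08 0.04]
```

>>> {"method": "carry_out", "body": {"series": [[0,0.006,0,0,-0.008],[0,0.011,0,0,-0.016],[0,0.016,-0.001,0,-0.025],[0,0.016,-0.001,0,-0.025],[0,0.016,-0.001,0,-0.025]]}}

```text
time_s: 13.23
position: [0.5339, 0.0906, 0.1557]
tcp_rot: [-0.0, 0.921, 0.389, 0.0]
contact_force: [0.4, 1.1, -1.4]
grip_width: 0.0112
gripper_force: 68.6
```

>>> {"method": "carry_out", "body": {"series": [[0,0.003,-0.003,0,0],[0,0.006,-0.006,0,0],[0,0.006,-0.006,0,0]]}}

```text
time_s: 13.48
position: [0.5341, 0.0916, 0.1558]
tcp_rot: [0.0, 0.921, 0.389, 0.0]
contact_force: [-1.0, -0.1, -1.7]
grip_width: 0.0109
gripper_force: 68.6
```

```bash
python3 - <<'E'
from h import *
p,a=pose(0); go([*p,.156],a)
i,c=shot('wrist','w7.png'); go([*p,.156],a)
E
```

```text
t 13.48 pos [0.5341 0.0916 0.1558] phi -0.772 tx ty tz [-0.007  0.004 -0.002] roll -0.001 F [-1.  -0.1 -1.7] M [-0.04 -0.02  0.02]
t 13.53 pos [0.534  0.0916 0.1558] phi -0.772 tx ty tz [-0.007  0.004 -0.002] roll -0.001 F [-0.8  0.3 -2.7] M [-0.    0.05  0.  ]
```

>>> {"method": "carry_out", "body": {"series": [[0,0.003,-0.003,0,0],[0,0.006,-0.006,0,0],[0,0.006,-0.006,0,0]]}}

```text
time_s: 13.78
position: [0.5341, 0.092, 0.1558]
tcp_rot: [0.001, 0.921, 0.389, -0.0]
contact_force: [-0.8, -4.8, -0.7]
grip_width: 0.0108
gripper_force: 68.7
```

>>> {"method": "carry_out", "body": {"series": [[0,0.003,-0.003,0,0],[0,0.006,-0.006,0,0],[0,0.006,-0.006,0,0]]}}

```text
time_s: 14.03
position: [0.5341, 0.0923, 0.1559]
tcp_rot: [0.001, 0.921, 0.389, -0.0]
contact_force: [-0.2, -7.7, -0.3]
grip_width: 0.0111
gripper_force: 68.8
```

Contact is purely along -y, about 5–8 N, so the collar has met the lug. I ease off and lower the pin onto the post.

>>> {"method": "carry_out", "body": {"series": [[0,-0.006,0.006,0,0],[0,-0.006,0.006,0.005,0],[0,-0.006,0.006,0.01,0],[0,-0.006,0.006,0.01,0]]}}

```text
time_s: 14.37
position: [0.5341, 0.092, 0.1547]
tcp_rot: [0.001, 0.921, 0.389, 0.0]
contact_force: [-1.9, -5.8, 0.8]
grip_width: 0.0111
gripper_force: 69.0
```

>>> {"method": "carry_out", "body": {"series": [[0,0,0,0.004,0],[0,0,0,0.008,0],[0,0,0,0.008,0]]}}

```text
time_s: 14.62
position: [0.5342, 0.092, 0.1539]
tcp_rot: [0.001, 0.921, 0.389, 0.0]
contact_force: [-0.3, -5.4, 2.2]
grip_width: 0.0112
gripper_force: 69.4
```

>>> {"method": "carry_out", "body": {"series": [[0,-0.003,0.003,0.003,0],[0,-0.003,0.003,0.006,0],[0,-0.003,0.003,0.006,0]]}}

```text
time_s: 14.87
position: [0.5341, 0.0919, 0.1539]
tcp_rot: [0.0, 0.921, 0.389, 0.0]
contact_force: [-1.3, -4.5, 6.8]
grip_width: 0.0106
gripper_force: 70.2
```

>>> {"method": "carry_out", "body": {"series": [[0,-0.002,0.002,-0.004,0],[0.25,-0.002,0.002,-0.004,0],[0.4,-0.002,0.002,-0.004,0],[0.5,-0.002,0.002,-0.004,0],[0.5,-0.002,0.002,-0.004,0]], "newtons": 20}}

```text
time_s: 15.28
position: [0.5339, 0.0922, 0.1531]
tcp_rot: [-0.0, 0.921, 0.389, 0.0]
contact_force: [-0.0, -0.0, 0.4]
grip_width: 0.0431
gripper_force: 0.0
```

>>> {"method": "carry_out", "body": {"series": [[0.5,0,0,-0.15,0],[0.5,0,0,-0.35,0],[0.5,0,0,-0.6,0],[0.5,0,0,-0.9,0],[0.5,0,0,-1,0],[0.5,0,0,-1,0]]}}

```text
time_s: 15.78
position: [0.5358, 0.0921, 0.277]
tcp_rot: [0.002, 0.921, 0.389, 0.004]
contact_force: [-0.3, -0.6, 0.8]
grip_width: 0.0428
gripper_force: 0.0
```

```bash
python3 - <<'E'
from h import *
go([.534,.092,.27],-.77)
i,c=shot('wrist','w8.png');cv2.imwrite('pics/w8b.png',cv2.resize(cv2.imread('pics/w8.png'),(800,600),interpolation=3))
Rz=lambda q:np.array([[np.cos(q),-np.sin(q)],[np.sin(q),np.cos(q)]])
L=np.vstack([PT,[[.049,-.022,.02]]]);L=np.c_[L[:,:2]@Rz(Y0).T+A,L[:,2]+.04]
print((proj(c,L)*800/512).round(0).tolist())
E
```

```text
t 15.78 pos [0.5358 0.0921 0.277 ] phi -0.772 tx ty tz [-0.011 -0.011  0.058] roll -0.001 F [-0.3 -0.6  0.8] M [-0.    0.04  0.04]
[[327.0, 184.0], [394.0, 290.0], [419.0, 290.0], [419.0, 332.0], [395.0, 332.0], [400.0, 252.0]]
```

View pics/w8b.png

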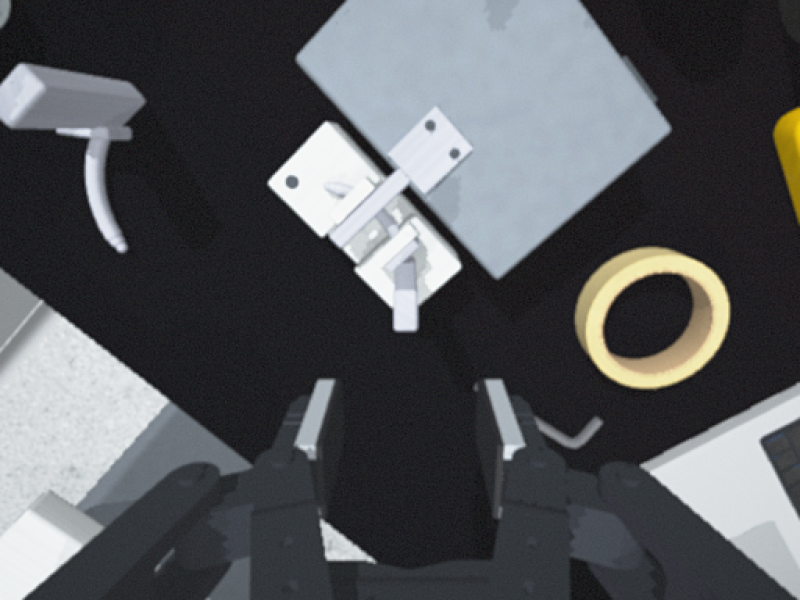

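The pin is home: the tip shows beyond the second lug at (328,186), the collar sits against the first lug at about (402,250), and the tab stands upright. The lid is shut.

```bash
python3 -c "
from bench import arm
print(arm.hand_in())"
```

```text
the job is handed in; nothing more can be done
None
```

I shut the lid, passed the pin through the first lug, tongue and second lug until its collar met the first lug, released it lying on the post and handed in at about 16 s; the hand-in returned no verdict, pin-stage wrist readings stayed below 8 N, and I viewed 11 pictures, one over the limit of 10.

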